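Refit the agitator of the countertop washer

TASK

The washer's drive socket is blocked by the flat wooden lint scraper someone left standing in it: take the scraper out, slide it edgewise all the way down into the slot of the wooden block and let go of it. Then lift the agitator off its ring stand, turn it until its cross-shaped stem meshes with the drive socket, and push it fully home against the spring until its skirt meets the hub. It pops up again when released, so finish while still gripping it and pressing it down, and leave the other things on the table where they are.

Things in the scene. Friction and masses are not known exactly. Their poses are not given: they have to be found in the camera images.
- drive: Washer drive base, fixed to the table: round white foot, 156 mm across and 30 mm high, a grey step 124 mm across up to 36 mm, and on it a square aluminium hub, 70 x 70 mm, its flat rim 80 mm above the table. It does not turn. Origin: centre of its underside.
- drive_mouth (a point): Centre of the mouth of the cross-shaped socket in the hub's top, at rim height. z up. Two crossing grooves, each 34 mm long and 10 mm wide, run along this point's x and y. A black spring plunger fills the cross, its top 22 mm below the rim at rest. The agitator fits at all four quarter turns.
- plunger (a joint): How far the plunger in the socket is pushed down, m: 0 at rest, 0.016 with the agitator fully home. Its spring pushes up with 3.2 N at rest, 0.3 N more per mm, 8 N at home: more than the agitator weighs, which by itself stays up on it with 22 mm of its stem in the socket.
- agitator_mid (a point): Agitator (loose, grey plastic, 0.14 to 0.28 kg, 108 mm high), on its axis half-way up, 54 mm above the foot. z up, x and y along the arms of its stem and the sides of its post. It starts hanging upright with its skirt on the ring stand, turned any way. Fully home, its skirt sits on the hub's rim and this point is 16 mm above the socket's mouth.
- agitator: The agitator at the centre of its foot. Heights from here: stem 0 to 38 mm, a cross of two fins 32 mm long, 8 mm thick (lowest 9 mm tapered, to 28 x 4 mm at the foot); skirt, an 84 mm disc, 38 to 46 mm; four low vanes on it along x and y, up to 56 mm.
- agitator_post (a point): The place to grip the agitator: on the axis of its square post (26 x 26 mm, sides square to x and y, from 46 to 108 mm above the foot), 88 mm above the foot.
- stand_top (a point): Ring stand (fixed white ring, 92 mm outside, 46 mm hole, 45 mm high) on which the agitator hangs; the point is the centre of its upper rim.
- scraper_mid (a point): Lint scraper (loose, light wood, about 80 g, 130 mm high), at its centre, 65 mm above the blade's end. z up towards the handle, y along its width, x through its thickness. It starts standing blade down in one groove of the drive socket, on the plunger, 22 mm deep.
- scraper: The scraper at its blade's end. Blade: 60 mm long, 30 mm wide, 7 mm thick (last 5 mm 26 x 5 mm). Handle above it: 60 to 130 mm from the end, 40 mm wide (y), 14 mm thick (x), gripped across its thickness.
- slot_mouth (a point): Slotted wooden block, fixed to the table, 56 x 96 mm, 60 mm high: centre of the mouth of its one slot, on the top face. z up. The slot is 35 mm long along this point's y, 10 mm wide along x, 45 mm deep. The scraper fits either way round; fully in, its centre is 20 mm above this point.
There are look-alikes about, which are no part of the job. What is shaped like the agitator but purple is not meant.

How it is judged:
By the outcome, as a careful person would: the job done as asked, in the order asked, and still so for the second after the job is handed in, while the arm keeps its last pose, push and grip.
It also fails if it takes over 64 s, if anything falls off the work surface, if the arm or the gripper's body presses on something with over 40 N, if the wrist force passes 120 N, or if a joint passes its speed limit or range.

ROBOT

A 6-joint arm with a two-finger parallel gripper is mounted at the origin on the work surface. World frame = base frame: x ahead of the robot, y to its left, z up, the work surface at z = 0. Lengths are in m, angles in rad, forces in N, time in s.
With the tool pointing down it reaches from about 0.275 to 0.85 m from the base axis. Payload 5.2 kg.
Tool frame: the origin (TCP) lies midway between the tips of the shut fingers; the grasp point (between the pads) lies 19 mm behind it; z points along the fingers, y is the line along which they close (so a half turn about z gives the same grasp; the last joint's range is limited). The gripper opens to 85 mm and grips with 20 to 120 N. Pads are 22 mm wide; open, the fingers measure 114 mm over their backs; the gripper's body (76 mm by 85 mm) begins 54 mm behind the grasp point. The pads swing forward as they close: fully open they stand 13 mm farther back than shut.
Start: joints at [-1.501, 0.259, 1.535, -0, 1.348, -0.203], TCP at [0.148, -0.53, 0.231] pointing down, gripper open.
Joint ranges: [-3.14, 3.14], [-0.91, 2.08], [0.19, 2.58], [-1.22, 4.36], [0.22, 2.71], [-3.12, 3.12]. Speed limits (rad/s): [2.57, 2.57, 3.14, 3.14, 3.14, 3.14].

INTERFACE

Orientations are given as a unit quaternion [x, y, z, w].
In Python, from station import telemetry, read_camera, get_calibration, ctrl gives the robot as it stands.
- The arm moves only by the shell command python3 -m pendant 'ROWS' [FORCE]. ROWS is JSON, a list of rows, each an object with "xyz": the shift along the tool's x, y, z normalised to -1 to 1, where 1 is 0.5 m, a list of three; "rotation": the turn, a rotation vector about the tool's x, y, z normalised to -1 to 1, where 1 is pi/2 rad, a list of three; "hand": the opening, from -1 (shut) to 1 (fully open). A call has 1 to 10 rows; each row is the pose to reach, as a shift and turn from the pose commanded when the call began, along the tool's axes at that moment; what a row does not reach only later rows make up. A row lasts 1/10 s, in which the tool goes at most 50 mm and 8.59 degrees, less where a joint would pass 70% of its speed; a pose out of reach is approached as far as the arm can. A call with a number of a shift or a turn outside -1 to 1 is refused whole. A call with a gripper value outside its range is refused whole. The fingers move at their own pace and stop on an object; FORCE is the grip in N (left out, the last holds). Time passes only in rows, so rows that repeat a pose let the fingers close. It gives the time, the measured TCP pose, the force, the opening and the grip force at its end, in the units of the state.
- telemetry.sense(): the state, without advancing time (a new reading comes with each control period).
- read_camera(name): name is "scene" or "top"; returns (picture, depth): 480x640x3 uint8, blue, green, red; 480x640 float32, m along the optical axis (not along the pixel's ray), 0 where there is no reading.
- get_calibration(name): a dict with "K" (3x3 intrinsics, pixels), "eye" and "orientation" of the camera in the world. Camera axes: x right, y down, z forward; pixel columns grow to the right and rows downward; lengths in m; the calibration is good to about 2 mm. A picture is of the moment at which its call begins. get_calibration takes no time and is no camera call.
- ctrl.hand_in(): hands the job in; it is judged then, once.
The state is a dict: "time": time; "qpos": joint angles; "joint_vel": joint speeds; "effort": joint torques, N m; "position": TCP position; "ee_rot": TCP orientation; "contact_force": force on the tool from outside, world axes, zero at the start; "torque": the same for the moment, N m; "opening": opening from 0.0 (shut) to 1.0 (fully open); "grip_force": force on a finger pad.
Only numpy, scipy, OpenCV 4.12 (cv2) and the standard library are available. Lean on these libraries where they do the work, as an engineer would, in place of code of your own. Each camera call takes 0.05 s, during which the arm holds its last target. There are 200 camera calls.

## Working session

There is one attempt and no reset: what is moved stays moved. The work goes in short steps, Python scripts to look and compute and a shell command to move; the robot and the scene stay as the last step left them, time stands still between calls to the robot, and variables do not carry over. Pictures are saved under pics/ and viewed, at most 10 in all, crops included, and the job is handed in when it is done.

```bash
mkdir -p pics; ls; cat > h.py <<'E'
import numpy as np, cv2
from scipy.spatial.transform import Rotation as R
from station import telemetry, read_camera, get_calibration
def cloud(name, depth):
    c=get_calibration(name); K=np.array(c["K"]); v,u=np.mgrid[0:480,0:640]
    p=np.stack([(u-K[0,2])/K[0,0]*depth,(v-K[1,2])/K[1,1]*depth,depth],-1)
    return p@R.from_quat(c["orientation"]).as_matrix().T+np.array(c["eye"])
def ray(name,u,v,z):
    c=get_calibration(name); K=np.array(c["K"]); e=np.array(c["eye"])
    d=R.from_quat(c["orientation"]).as_matrix()@np.linalg.solve(K,[u,v,1]); return e+d*(z-e[2])/d[2]
def rel(xyz,yaw=None):
    "shift in tool axes normalised, from measured pose"
    s=telemetry.sense(); T=R.from_quat(s["ee_rot"]); return np.round(T.inv().apply(np.array(xyz)-s["position"])/.5,4)
E
python3 - <<'E'
from h import *
for n in("top","scene"):
    p,d=read_camera(n); cv2.imwrite(f"pics/{n}0.png",p); np.savez(f"{n}0.npz",p=p,d=d); c=get_calibration(n); print(n,c,(d>0).mean())
s=telemetry.sense(); print(s)
print(R.from_quat(s["ee_rot"]).as_matrix().round(3))
E
```

```text
pics
top {'K': array([[610.02884864,   0.        , 328.28212761],
       [  0.        , 610.02884864, 233.47605491],
       [  0.        ,   0.        ,   1.        ]]), 'eye': array([0.34698852, 0.03879331, 1.47215069]), 'orientation': array([-0.6969604 ,  0.71404502, -0.03658727,  0.05520214])} 0.9957194010416667
scene {'K': array([[474.47067923,   0.        , 321.47271883],
       [  0.        , 474.47067923, 244.10024412],
       [  0.        ,   0.        ,   1.        ]]), 'eye': array([1.35006176, 0.31722143, 0.69338031]), 'orientation': array([ 0.51256015,  0.71715987, -0.37767209, -0.28342127])} 0.99587890625
{'time': 0.1, 'qpos': array([-1.50079620e+00,  2.59267452e-01,  1.53596078e+00,  8.78024805e-06,
        1.34802015e+00, -2.02813768e-01]), 'joint_vel': array([-0.0001683 , -0.00205075, -0.00326137,  0.00093002,  0.00196778,
       -0.00081408]), 'effort': array([ 3.70419788e-03, -4.46966851e+01, -2.91249543e+01, -3.92993798e-05,
        6.21615123e-03,  1.09086483e-05]), 'position': array([ 0.14817779, -0.52917204,  0.23056443]), 'ee_rot': array([ 9.90710782e-01,  1.35983314e-01,  5.92070053e-05, -8.25758114e-04]), 'contact_force': array([-0.18268278, -0.12483784, -0.22001713]), 'torque': array([ 0.00849024,  0.01352359, -0.02581266]), 'grip_force': 0.0, 'opening': 1.0004598849047999}
[[ 0.963  0.269 -0.   ]
 [ 0.269 -0.963  0.002]
 [ 0.    -0.002 -1.   ]]
```

View pics/top0.png

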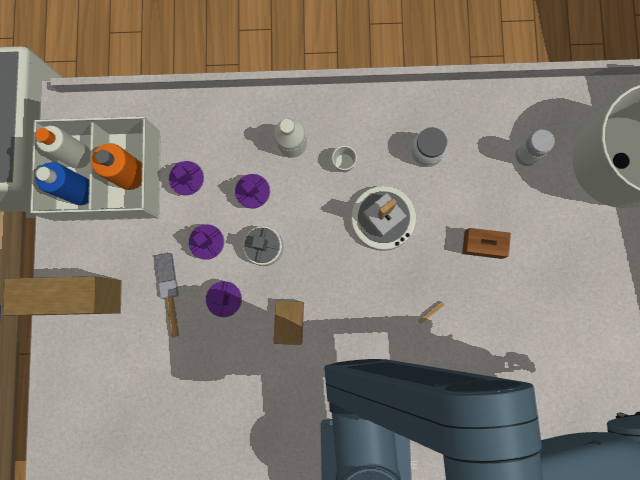

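View pics/scene0.png

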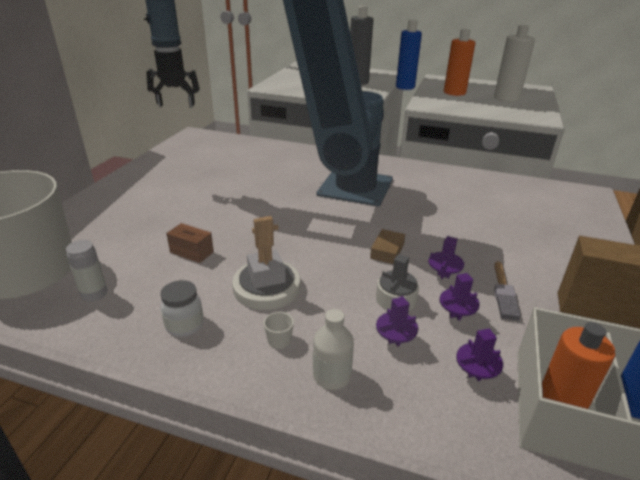

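The top view shows the drive at (384,218) with the scraper at (388,207), the block at (487,243), and the grey agitator on its stand at (262,245). The purple look-alikes are around (186..252, 178..298).

```bash
python3 - <<'E'
from h import *
D=np.load("top0.npz"); p,d=D["p"],D["d"]; P=cloud("top",d)
S=np.load("scene0.npz"); Q=cloud("scene",S["d"])
print("table z",np.median(P[300:330,440:560,2]),np.median(P[180:230,280:330,2]), "scene",np.median(Q[250:300,120:150,2]))
def rep(n,C,box,zlo,zhi):
    v0,v1,u0,u1=box; q=C[v0:v1,u0:u1].reshape(-1,3); m=(q[:,2]>zlo)&(q[:,2]<zhi); q=q[m]
    if len(q)<4: print(n,len(q));return
    r=cv2.minAreaRect((q[:,:2]*1000).astype(np.float32)); print(n,len(q),"mean",q.mean(0).round(4),"rect",np.round(r[0],1),np.round(r[1],1),round(r[2],1),"z",np.percentile(q[:,2],[5,50,95]).round(4))
B=(175,260,340,425)
rep("hub",P,B,.07,.09); rep("foot",P,B,.02,.034); rep("step+foot",P,B,.015,.05)
rep("scrtop",P,B,.15,.25); rep("scr",P,B,.1,.25)
rep("scrS",Q,(205,265,245,285),.125,.25)
rep("hubS",Q,(240,310,225,305),.07,.09);
B=(220,265,457,517); rep("block",P,B,.053,.07); rep("block slot",P,B,.01,.05)
rep("blockS",Q,(215,270,160,220),.052,.07)
B=(215,275,235,290); rep("post",P,B,.095,.14); rep("skirt",P,B,.045,.07); rep("stand",P,B,.03,.05)
rep("postS",Q,(245,315,370,425),.078,.14)
a=cv2.resize(p[180:260,345:425],None,fx=5,fy=5,interpolation=2);b=cv2.resize(p[205:285,222:302],None,fx=5,fy=5,interpolation=2)
c=cv2.resize(p[225:265,455:535],None,fx=5,fy=5,interpolation=2); e=cv2.resize(S["p"][205:285,230:310],None,fx=5,fy=5,interpolation=2)
im=np.vstack([np.hstack([a,b]),np.hstack([c,e[:200]])]);cv2.imwrite("pics/c1.png",im)
E
```

```text
table z 9.724335406147144e-05 0.00042326447827190083 scene -0.0015062329077263903
hub 736 mean [ 0.5687 -0.0565  0.0799] rect [572.2 -57.8] [70.8 71.3] 37.8 z [0.0744 0.0801 0.085 ]
foot 1325 mean [ 0.5676 -0.0568  0.0297] rect [571.9 -58. ] [152.5 154.1] 43.4 z [0.0246 0.0301 0.0336]
step+foot 2289 mean [ 0.5665 -0.0558  0.0328] rect [571.7 -57.8] [152.5 154.6] 43.4 z [0.0252 0.033  0.0403]
scrtop 156 mean [ 0.5701 -0.057   0.1832] rect [572.  -57.8] [14.2 40.1] 38.1 z [0.1582 0.1865 0.1926]
scr 185 mean [ 0.569  -0.0564  0.1758] rect [572.  -57.8] [14.3 40.1] 38.0 z [0.1329 0.1853 0.1924]
scrS 518 mean [ 0.5791 -0.0559  0.1592] rect [575.9 -57.2] [16.1 40.2] 35.0 z [0.1291 0.1595 0.1864]
hubS 613 mean [ 0.5825 -0.054   0.0782] rect [574.3 -57.9] [74.3 70.7] 38.6 z [0.0725 0.0783 0.0839]
block 958 mean [ 0.5027 -0.2963  0.0599] rect [ 503.  -296.5] [97.5 57.3] 81.8 z [0.0551 0.0599 0.0649]
block slot 220 mean [ 0.4953 -0.283   0.0298] rect [ 509.2 -307. ] [121.7 104.9] 85.7 z [0.0123 0.029  0.0477]
blockS 562 mean [ 0.5081 -0.2945  0.0575] rect [ 505.1 -297.1] [100.   59.9] 81.0 z [0.0532 0.0578 0.0601]
post 152 mean [0.5092 0.2302 0.1135] rect [510.2 231.2] [26.4 25.9] 75.9 z [0.1   0.115 0.119]
skirt 907 mean [0.5082 0.2289 0.054 ] rect [509.4 231.5] [90.2 88. ] 88.6 z [0.0465 0.0538 0.0636]
stand 288 mean [0.505  0.2263 0.0455] rect [510.  230.9] [90.8 90.1] 43.0 z [0.0369 0.0464 0.0498]
postS 559 mean [0.5855 0.2429 0.0997] rect [580.2 242.3] [164.6  33.7] 10.1 z [0.0815 0.1023 0.1135]
```

View pics/c1.png

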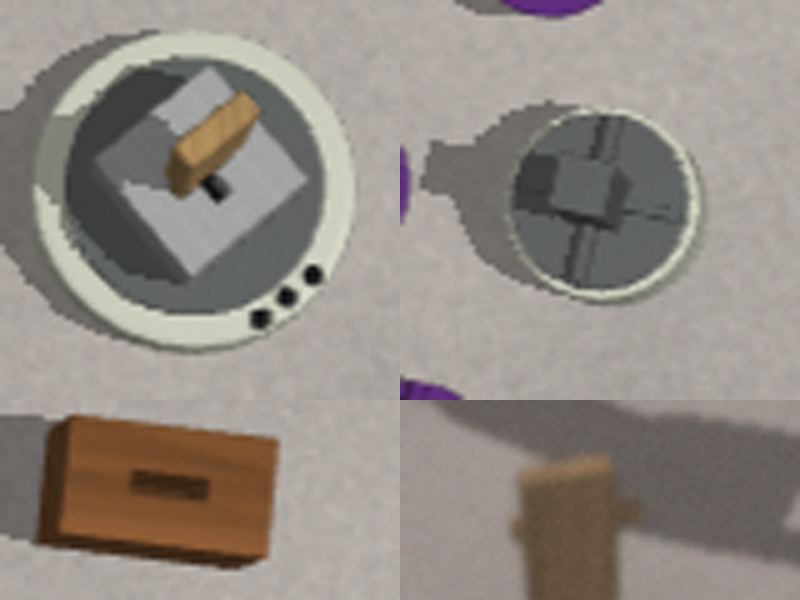

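The crops show the hub cross with the scraper in the groove along its width, the agitator upright in the ring, and the slot parallel to the block's long side. Next I'll measure the slot and compute the first move.

```bash
cat >> h.py <<'E'
def goto(xyz,yyaw):
    "normalised row: tool down at xyz, tool-y yaw (deg) yyaw"
    s=telemetry.sense(); T=R.from_quat(s["ee_rot"]); a=np.radians(yyaw)
    y=np.array([np.cos(a),np.sin(a),0]); z=np.array([0,0,-1.]); G=R.from_matrix(np.stack([np.cross(y,z),y,z],1))
    print("pos",s["position"].round(4),"xyz",(T.inv().apply(np.array(xyz)-s["position"])/.5).round(4),"rot",((T.inv()*G).as_rotvec()/(np.pi/2)).round(4),"F",s["contact_force"].round(1),"open",round(float(s["opening"]),3),"t",round(s["time"],2))
E
python3 - <<'E'
from h import *
p=np.load("top0.npz")["p"]; sub=p[236:250,476:502].astype(int).sum(2); base=np.median(p[232:236,478:500].astype(int).sum(2))
m=(sub<.72*base).astype(np.uint8); n,l,st,ce=cv2.connectedComponentsWithStats(m); k=1+np.argmax(st[1:,4]); v,u=np.nonzero(l==k)
q=np.array([ray("top",a+476,b+236,.06)[:2] for a,b in zip(u,v)])*1000
print(base,st[k],q.mean(0),cv2.minAreaRect(q.astype(np.float32)))
goto([.572,-.0578,.26],38)
E
```

```text
239.0 [ 5  3 16  6 66] [ 503.29854178 -296.26284198] ((503.2945861816406, -296.36639404296875), (34.86982727050781, 9.573736190795898), 81.28902435302734)
pos [ 0.1482 -0.5292  0.2306] xyz [ 1.0703 -0.6796 -0.0574] rot [-5.0000e-04 -1.2000e-03 -1.2485e+00] F [-0.2 -0.1 -0.2] open 1.0 t 0.1
```

```bash
python3 -m pendant '[{"xyz":[0.6,-0.38,-0.06],"rotation":[0,0,-0.7],"hand":1},{"xyz":[0.6,-0.38,-0.06],"rotation":[0,0,-0.7],"hand":1},{"xyz":[0.6,-0.38,-0.06],"rotation":[0,0,-0.7],"hand":1},{"xyz":[0.6,-0.38,-0.06],"rotation":[0,0,-0.7],"hand":1},{"xyz":[0.6,-0.38,-0.06],"rotation":[0,0,-0.7],"hand":1},{"xyz":[0.6,-0.38,-0.06],"rotation":[0,0,-0.7],"hand":1},{"xyz":[0.6,-0.38,-0.06],"rotation":[0,0,-0.7],"hand":1},{"xyz":[0.6,-0.38,-0.06],"rotation":[0,0,-0.7],"hand":1},{"xyz":[0.6,-0.38,-0.06],"rotation":[0,0,-0.7],"hand":1},{"xyz":[0.6,-0.38,-0.06],"rotation":[0,0,-0.7],"hand":1}]'
python3 -c "
from h import *
goto([.572,-.0578,.26],38)"
```

```text
time: 1.1
position: [0.3856, -0.2659, 0.261]
ee_rot: [0.774, 0.633, -0.0, -0.0]
contact_force: [0.8, -0.7, -0.5]
opening: 0.998
grip_force: 0.0
pos [ 0.3856 -0.2659  0.261 ] xyz [0.4818 0.2829 0.0017] rot [-5.000e-04 -2.000e-04 -5.492e-01] F [ 0.8 -0.7 -0.5] open 0.998 t 1.1
```

```bash
python3 -m pendant '[{"xyz":[0.482,0.283,0],"rotation":[0,0,-0.55],"hand":1},{"xyz":[0.482,0.283,0],"rotation":[0,0,-0.55],"hand":1},{"xyz":[0.482,0.283,0],"rotation":[0,0,-0.55],"hand":1},{"xyz":[0.482,0.283,0],"rotation":[0,0,-0.55],"hand":1},{"xyz":[0.482,0.283,0],"rotation":[0,0,-0.55],"hand":1},{"xyz":[0.482,0.283,0],"rotation":[0,0,-0.55],"hand":1},{"xyz":[0.482,0.283,0],"rotation":[0,0,-0.55],"hand":1},{"xyz":[0.482,0.283,0],"rotation":[0,0,-0.55],"hand":1},{"xyz":[0.482,0.283,0],"rotation":[0,0,-0.55],"hand":1}]'
python3 -c "
from h import *
goto([.572,-.0578,.136],38)"
```

```text
time: 2.0
position: [0.5713, -0.0593, 0.261]
ee_rot: [0.439, 0.898, -0.0, -0.0]
contact_force: [0.8, -0.5, -0.2]
opening: 0.997
grip_force: 0.0
pos [ 0.5713 -0.0593  0.261 ] xyz [0.0015 0.0032 0.2499] rot [-0.0007 -0.0003 -0.0011] F [ 0.8 -0.5 -0.2] open 0.997 t 2.0
```

```bash
python3 -m pendant '[{"xyz":[0.0015,0.003,0.1],"rotation":[0,0,0],"hand":1},{"xyz":[0.0015,0.003,0.18],"rotation":[0,0,0],"hand":1},{"xyz":[0.0015,0.003,0.25],"rotation":[0,0,0],"hand":1},{"xyz":[0.0015,0.003,0.25],"rotation":[0,0,0],"hand":1},{"xyz":[0.0015,0.003,0.25],"rotation":[0,0,0],"hand":1}]' 40 && python3 -m pendant '[{"xyz":[0,0,0],"rotation":[0,0,0],"hand":-1},{"xyz":[0,0,0],"rotation":[0,0,0],"hand":-1},{"xyz":[0,0,0],"rotation":[0,0,0],"hand":-1},{"xyz":[0,0,0],"rotation":[0,0,0],"hand":-1},{"xyz":[0,0,0],"rotation":[0,0,0],"hand":-1},{"xyz":[0,0,0],"rotation":[0,0,0],"hand":-1},{"xyz":[0,0,0],"rotation":[0,0,0],"hand":-1},{"xyz":[0,0,0],"rotation":[0,0,0],"hand":-1},{"xyz":[0,0,0],"rotation":[0,0,0],"hand":-1},{"xyz":[0,0,0],"rotation":[0,0,0],"hand":-1}]' 40
```

```text
time: 2.5
position: [0.5725, -0.0573, 0.1369]
ee_rot: [0.439, 0.899, -0.0, -0.0]
contact_force: [-0.0, -0.8, 0.6]
opening: 0.998
grip_force: 0.0
time: 3.5
position: [0.5731, -0.056, 0.1364]
ee_rot: [0.437, 0.899, 0.0, 0.0]
contact_force: [-0.5, -0.3, 2.6]
opening: 0.156
grip_force: 43.1
```

```bash
python3 -m pendant '[{"xyz":[0,0,-0.04],"rotation":[0,0,0],"hand":-1},{"xyz":[0,0,-0.08],"rotation":[0,0,0],"hand":-1},{"xyz":[0,0,-0.14],"rotation":[0,0,0],"hand":-1},{"xyz":[0,0,-0.2],"rotation":[0,0,0],"hand":-1},{"xyz":[0,0,-0.2],"rotation":[0,0,0],"hand":-1}]'
python3 -c "
from h import *
goto([.5032,-.2964,.16],-8.5)"
```

```text
time: 4.0
position: [0.5749, -0.0565, 0.2403]
ee_rot: [0.437, 0.899, 0.001, 0.004]
contact_force: [0.7, -0.6, -0.7]
opening: 0.158
grip_force: 42.6
pos [ 0.5749 -0.0565  0.2403] xyz [-0.2879 -0.4099  0.1605] rot [0.004  0.0024 0.5182] F [ 0.7 -0.6 -0.7] open 0.158 t 4.0
```

```bash
python3 -m pendant '[{"xyz":[-0.288,-0.41,0],"rotation":[0,0,0.518],"hand":-1},{"xyz":[-0.288,-0.41,0],"rotation":[0,0,0.518],"hand":-1},{"xyz":[-0.288,-0.41,0],"rotation":[0,0,0.518],"hand":-1},{"xyz":[-0.288,-0.41,0],"rotation":[0,0,0.518],"hand":-1},{"xyz":[-0.288,-0.41,0],"rotation":[0,0,0.518],"hand":-1},{"xyz":[-0.288,-0.41,0.1],"rotation":[0,0,0.518],"hand":-1},{"xyz":[-0.288,-0.41,0.15],"rotation":[0,0,0.518],"hand":-1},{"xyz":[-0.288,-0.41,0.15],"rotation":[0,0,0.518],"hand":-1},{"xyz":[-0.288,-0.41,0.15],"rotation":[0,0,0.518],"hand":-1}]'
python3 - <<'E'
from h import *
goto([.5032,-.2964,.16],-8.5)
for n in("top","scene"):
    p,d=read_camera(n); cv2.imwrite(f"pics/{n}1.png",p); np.savez(f"{n}1.npz",p=p,d=d)
    c=get_calibration(n)
    # project expected TCP
    w=R.from_quat(c["orientation"]).inv().apply(telemetry.sense()["position"]-np.array(c["eye"])); q=np.array(c["K"])@w; uv=(q[:2]/q[2]).astype(int); print(n,uv)
    u,v=uv; s=p[max(0,v-50):v+50,max(0,u-50):u+50]; s=cv2.resize(s,(500,500),interpolation=2); cv2.imwrite(f"pics/{n}1c.png",s)
a=cv2.imread("pics/top1c.png");b=cv2.imread("pics/scene1c.png");cv2.imwrite("pics/c2.png",cv2.resize(np.hstack([a,b]),(800,400)))
E
```

```text
time: 4.9
position: [0.5003, -0.2955, 0.1607]
ee_rot: [0.757, 0.653, -0.0, -0.001]
contact_force: [0.3, -0.5, -0.6]
opening: 0.155
grip_force: 42.5
pos [ 0.5003 -0.2955  0.1607] xyz [-0.001   0.006   0.0014] rot [-0.001  -0.0007  0.0003] F [ 0.3 -0.5 -0.6] open 0.155 t 4.9
top [499 237]
scene [183 194]
```

View pics/c2.png

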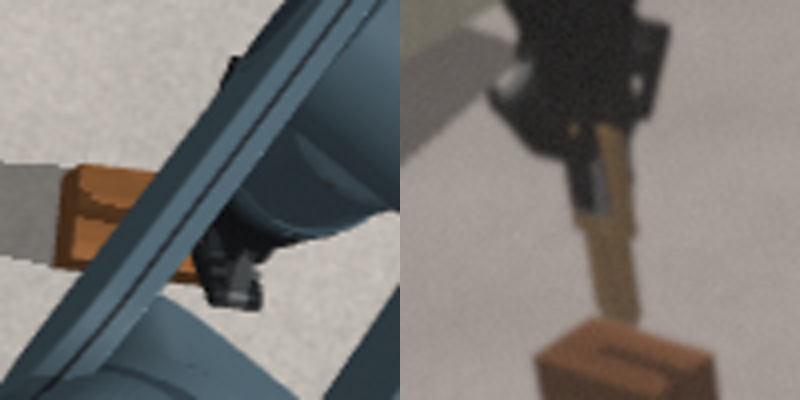

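The scene view shows the scraper upright in the fingers just above the block. I'll compare blade and slot within that one camera.

```bash
python3 - <<'E'
from h import *
D=np.load("scene1.npz"); p,d=D["p"],D["d"]; Q=cloud("scene",d)
a=np.radians(81.5); L=np.array([np.cos(a),np.sin(a)]); N=np.array([np.sin(a),-np.cos(a)])
s=telemetry.sense()["position"]; print("tcp",s.round(4))
hsv=cv2.cvtColor(p,cv2.COLOR_BGR2HSV)
sub=np.zeros((480,640),bool); sub[180:245,150:235]=1
m=sub&(Q[...,2]>.085)&(Q[...,2]<.135)&(abs(Q[...,0]-.5)<.04)&(abs(Q[...,1]+.296)<.05)
q=Q[m]-[*s[:2],0]
for lo,hi in((.085,.1),(.1,.115),(.115,.135)):
    k=(q[:,2]>lo)&(q[:,2]<hi); l=q[k,:2]@L*1000; n=q[k,:2]@N*1000; print(lo,k.sum(),"L",np.percentile(l,[1,50,99]).round(1),"N",np.percentile(n,[5,50,95]).round(1))
v,u=np.nonzero(m); print("px",u.min(),u.max(),v.min(),v.max())
# block rim & slot in scene0 rays at z=.06
P=np.load("scene0.npz")["p"]; g=P.astype(int).sum(2); sb=g[222:248,165:218]; print(sb[::2,::2])
E
```

```text
tcp [ 0.5016 -0.2961  0.1629]
0.085 53 L [-17.4   1.1  14.6] N [-1.7  2.3  5.4]
0.1 59 L [-15.7   3.   14.7] N [-1.8  3.3  5.2]
0.115 87 L [-16.5   1.4  16.1] N [-3.   2.6  5.3]
px 179 193 205 224
[[443 438 445 452 444 442 441 431 398 419 431 459 442 447 447 457 451 461
  445 449 460 447 445 452 445 451 443]
 [441 442 444 445 448 441 402 339 277 300 351 377 412 438 453 454 454 450
  453 445 456 456 450 449 442 443 450]
 [436 442 436 440 425 362 296 251 250 248 263 282 303 348 381 414 431 448
  446 452 451 456 450 449 453 449 452]
 [446 447 439 409 319 246 243 233 243 227 242 240 254 256 277 299 342 381
  404 433 446 450 451 453 447 455 446]
 [439 429 370 286 240 242 232 229 229 218 206 219 226 233 247 252 257 275
  302 334 370 387 429 445 450 457 451]
 [418 330 259 252 232 236 238 227 223 210 189 187 204 203 221 231 244 245
  253 271 271 289 307 375 452 453 445]
 [416 232 205 217 229 239 241 238 238 232 225 220 213 194 199 223 244 235
  229 247 244 233 217 305 435 442 446]
 [426 257 173 181 194 196 221 233 238 237 240 226 224 224 228 239 236 233
  233 229 222 180 173 272 427 450 449]
 [447 306 173 173 180 165 175 194 208 224 237 240 233 233 227 233 235 246
  234 206 178 186 181 241 419 440 446]
 [454 331 175 170 171 180 168 170 168 174 193 207 222 226 229 229 233 216
  202 183 167 166 162 225 404 439 440]
 [447 370 196 177 166 170 176 179 165 164 168 174 177 187 198 217 207 181
  173 165 173 170 170 202 392 449 448]
 [454 414 225 201 169 181 178 169 168 176 180 175 171 174 171 166 169 175
  173 181 168 163 166 186 381 449 441]
 [450 432 260 187 185 175 174 181 172 167 176 164 166 171 179 174 166 171
  171 176 170 173 164 188 352 446 448]]
```

```bash
python3 - <<'E'
from h import *
g=np.load("scene0.npz")["p"].astype(float).sum(2)
w=np.zeros_like(g); 
for v in range(226,238):
    for u in range(176,202): 
        x=ray("scene",u,v,.06)
        if abs(x[0]-.504)<.018 and abs(x[1]+.2965)<.028: w[v,u]=max(0,222-g[v,u])
v,u=np.nonzero(w); q=np.array([ray("scene",a,b,.06)[:2] for a,b in zip(u,v)]); ww=w[v,u]
print(len(u),(q*ww[:,None]).sum(0)/ww.sum())
# block top outline by edge: threshold top face / background
p=np.load("scene0.npz")["p"]; Q=cloud("scene",np.load("scene0.npz")["d"])
goto([.505,-.296,.15],-8.5)
E
```

```text
52 [ 0.50580455 -0.29699346]
pos [ 0.5016 -0.2961  0.1629] xyz [0.0013 0.0066 0.0258] rot [0.0015 0.0009 0.0007] F [0.5 0.  0.6] open 0.155 t 5.0
```

```bash
python3 -m pendant '[{"xyz":[0.001,0.0066,0.026],"rotation":[0,0,0],"hand":-1},{"xyz":[0.001,0.0066,0.026],"rotation":[0,0,0],"hand":-1},{"xyz":[0.001,0.0066,0.04],"rotation":[0,0,0],"hand":-1},{"xyz":[0.001,0.0066,0.052],"rotation":[0,0,0],"hand":-1},{"xyz":[0.001,0.0066,0.064],"rotation":[0,0,0],"hand":-1}]'
python3 -c "
from h import *
goto([.505,-.296,.15],-8.5)"
```

```text
time: 5.5
position: [0.5038, -0.2957, 0.1288]
ee_rot: [0.757, 0.653, -0.0, -0.0]
contact_force: [-0.3, -0.5, -0.9]
opening: 0.159
grip_force: 42.5
pos [ 0.5038 -0.2957  0.1288] xyz [-0.0003  0.0024 -0.0425] rot [-0.0001 -0.0001  0.0002] F [-0.3 -0.5 -0.9] open 0.159 t 5.5
```

```bash
python3 -m pendant '[{"xyz":[0,0,0.012],"rotation":[0,0,0],"hand":-1},{"xyz":[0,0,0.024],"rotation":[0,0,0],"hand":-1},{"xyz":[0,0,0.036],"rotation":[0,0,0],"hand":-1},{"xyz":[0,0,0.048],"rotation":[0,0,0],"hand":-1},{"xyz":[0,0,0.058],"rotation":[0,0,0],"hand":-1},{"xyz":[0,0,0.064],"rotation":[0,0,0],"hand":-1},{"xyz":[0,0,0.07],"rotation":[0,0,0],"hand":-1},{"xyz":[0,0,0.072],"rotation":[0,0,0],"hand":-1},{"xyz":[0,0,0.072],"rotation":[0,0,0],"hand":-1}]'
```

```text
time: 6.4
position: [0.504, -0.2959, 0.0939]
ee_rot: [0.757, 0.653, 0.0, 0.0]
contact_force: [-1.0, 0.2, 2.6]
opening: 0.16
grip_force: 43.1
```

```bash
python3 -m pendant '[{"xyz":[0,0,0.004],"rotation":[0,0,0],"hand":-1},{"xyz":[0,0,0.006],"rotation":[0,0,0],"hand":-1},{"xyz":[0,0,0.006],"rotation":[0,0,0],"hand":-1}]'
```

```text
time: 6.7
position: [0.5042, -0.2961, 0.0938]
ee_rot: [0.757, 0.653, 0.0, 0.001]
contact_force: [-5.5, 5.4, 21.9]
opening: 0.158
grip_force: 45.8
```

```bash
python3 -m pendant '[{"xyz":[0,0,-0.004],"rotation":[0,0,0],"hand":-1},{"xyz":[0,0,-0.006],"rotation":[0,0,0],"hand":0.4},{"xyz":[0,0,-0.006],"rotation":[0,0,0],"hand":0.4},{"xyz":[0,0,-0.006],"rotation":[0,0,0],"hand":0.4},{"xyz":[0,0,-0.006],"rotation":[0,0,0],"hand":0.4},{"xyz":[0,0,-0.006],"rotation":[0,0,0],"hand":0.4}]' && python3 -m pendant '[{"xyz":[0,0,-0.06],"rotation":[0,0,0],"hand":0.4},{"xyz":[0,0,-0.14],"rotation":[0,0,0],"hand":0.4},{"xyz":[0,0,-0.24],"rotation":[0,0,0],"hand":0.4},{"xyz":[0,0,-0.24],"rotation":[0,0,0],"hand":0.4}]'
python3 -c "
from h import *
goto([.512,.2315,.215],-14.1)"
```

```text
time: 7.3
position: [0.5038, -0.2958, 0.0929]
ee_rot: [0.758, 0.653, -0.0, -0.0]
contact_force: [-0.4, 0.3, 0.0]
opening: 0.697
grip_force: 0.0
time: 7.7
position: [0.507, -0.2984, 0.2209]
ee_rot: [0.757, 0.653, 0.001, 0.007]
contact_force: [0.2, -1.1, 0.6]
opening: 0.698
grip_force: 0.0
pos [ 0.507  -0.2984  0.2209] xyz [ 1.0498 -0.1465  0.0024] rot [0.0075 0.0043 0.0625] F [ 0.2 -1.1  0.6] open 0.698 t 7.7
```

```bash
python3 -m pendant '[{"xyz":[0.95,-0.14,0],"rotation":[0,0,0.062],"hand":0.4},{"xyz":[0.95,-0.14,0],"rotation":[0,0,0.062],"hand":0.4},{"xyz":[0.95,-0.14,0],"rotation":[0,0,0.062],"hand":0.4},{"xyz":[0.95,-0.14,0],"rotation":[0,0,0.062],"hand":0.4},{"xyz":[0.95,-0.14,0],"rotation":[0,0,0.062],"hand":0.4},{"xyz":[0.95,-0.14,0],"rotation":[0,0,0.062],"hand":0.4},{"xyz":[0.95,-0.14,0],"rotation":[0,0,0.062],"hand":0.4},{"xyz":[0.95,-0.14,0],"rotation":[0,0,0.062],"hand":0.4},{"xyz":[0.95,-0.14,0],"rotation":[0,0,0.062],"hand":0.4},{"xyz":[0.95,-0.14,0],"rotation":[0,0,0.062],"hand":0.4}]'
python3 - <<'E'
from h import *
p,d=read_camera("top"); np.savez("top2.npz",p=p,d=d); P=cloud("top",d)
def rep(n,box,zlo,zhi):
    v0,v1,u0,u1=box; q=P[v0:v1,u0:u1].reshape(-1,3); q=q[(q[:,2]>zlo)&(q[:,2]<zhi)]
    r=cv2.minAreaRect((q[:,:2]*1000).astype(np.float32)) if len(q)>3 else None; print(n,len(q),r,np.percentile(q[:,2],[50,95]) if len(q) else '')
rep("scraper",(215,270,457,525),.12,.2); rep("hub",(175,260,340,425),.07,.09)
cv2.imwrite("pics/c3.png",np.hstack([cv2.resize(p[180:260,345:425],None,fx=5,fy=5,interpolation=2),cv2.resize(p[205:285,450:530],None,fx=5,fy=5,interpolation=2)]))
goto([.512,.2315,.16],-14.1)
E
```

```text
time: 8.7
position: [0.504, 0.1877, 0.213]
ee_rot: [0.788, 0.616, 0.0, -0.0]
contact_force: [0.0, 0.5, -0.3]
opening: 0.698
grip_force: 0.0
scraper 144 ((498.037109375, -295.08056640625), (40.54007339477539, 13.935342788696289), 81.01310729980469) [0.14318852 0.14944097]
hub 839 ((572.3217163085938, -57.748687744140625), (70.49970245361328, 71.58061218261719), 38.390201568603516) [0.08011105 0.0850847 ]
pos [0.5039 0.1908 0.213 ] xyz [ 0.0825 -0.0036  0.1062] rot [-0.0006 -0.0022  0.0026] F [0.3 2.4 0.1] open 0.701 t 8.75
```

View pics/c3.png

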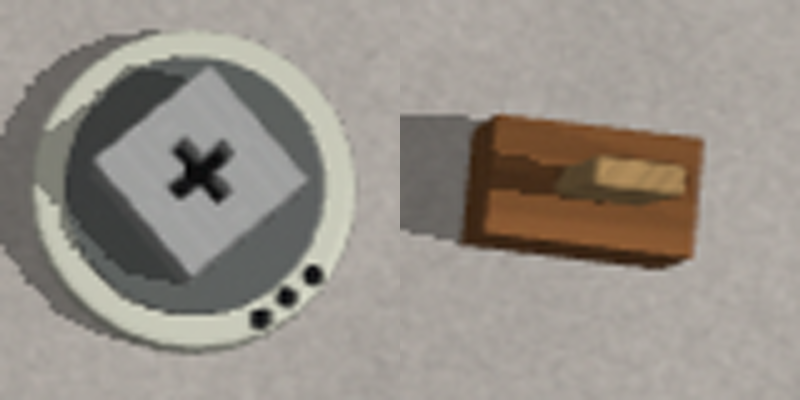

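The cross socket is now clear, centred near crop (200,172). The scraper stands in the slot with its top at 0.143 to 0.145 m, so it is fully in.

```bash
python3 -m pendant '[{"xyz":[0.0825,-0.0036,0],"rotation":[0,0,0.002],"hand":0.4},{"xyz":[0.0825,-0.0036,0.05],"rotation":[0,0,0.002],"hand":0.4},{"xyz":[0.0825,-0.0036,0.1],"rotation":[0,0,0.002],"hand":0.4},{"xyz":[0.0825,-0.0036,0.106],"rotation":[0,0,0.002],"hand":0.4},{"xyz":[0.0825,-0.0036,0.106],"rotation":[0,0,0.002],"hand":0.4}]'
python3 -c "
from h import *
goto([.5118,.2315,.077],-14.1)"
```

```text
time: 9.25
position: [0.5126, 0.2244, 0.1596]
ee_rot: [0.789, 0.614, -0.001, -0.0]
contact_force: [0.9, -0.0, 0.3]
opening: 0.7
grip_force: 0.0
pos [0.5126 0.2244 0.1596] xyz [ 0.0136 -0.0047  0.1652] rot [-0.0012  0.0006 -0.0018] F [ 0.9 -0.   0.3] open 0.7 t 9.25
```

```bash
python3 -m pendant '[{"xyz":[0.0136,-0.0047,0.02],"rotation":[0,0,-0.002],"hand":0.4},{"xyz":[0.0136,-0.0047,0.02],"rotation":[0,0,-0.002],"hand":0.4},{"xyz":[0.0136,-0.0047,0.02],"rotation":[0,0,-0.002],"hand":0.4},{"xyz":[0.0136,-0.0047,0.02],"rotation":[0,0,-0.002],"hand":0.4}]'
python3 -c "
from h import *
goto([.5118,.2315,.077],-14.1)"
```

```text
time: 9.65
position: [0.5128, 0.232, 0.151]
ee_rot: [0.788, 0.615, 0.001, 0.0]
contact_force: [-0.0, 0.7, 0.4]
opening: 0.698
grip_force: 0.0
pos [0.5128 0.232  0.151 ] xyz [-0.0015 -0.0019  0.1479] rot [ 0.0007 -0.0003  0.0003] F [-0.   0.7  0.4] open 0.698 t 9.65
```

```bash
python3 -m pendant '[{"xyz":[-0.0015,-0.0015,0.06],"rotation":[0,0,0],"hand":0.4},{"xyz":[-0.0015,-0.0015,0.12],"rotation":[0,0,0],"hand":0.4},{"xyz":[-0.0015,-0.0015,0.148],"rotation":[0,0,0],"hand":0.4},{"xyz":[-0.0015,-0.0015,0.148],"rotation":[0,0,0],"hand":0.4},{"xyz":[-0.0015,-0.0015,0.148],"rotation":[0,0,0],"hand":0.4}]' && python3 -m pendant '[{"xyz":[0,0,0],"rotation":[0,0,0],"hand":-1},{"xyz":[0,0,0],"rotation":[0,0,0],"hand":-1},{"xyz":[0,0,0],"rotation":[0,0,0],"hand":-1},{"xyz":[0,0,0],"rotation":[0,0,0],"hand":-1},{"xyz":[0,0,0],"rotation":[0,0,0],"hand":-1},{"xyz":[0,0,0],"rotation":[0,0,0],"hand":-1},{"xyz":[0,0,0],"rotation":[0,0,0],"hand":-1},{"xyz":[0,0,0],"rotation":[0,0,0],"hand":-1}]' 80
```

```text
time: 10.15
position: [0.512, 0.2314, 0.0769]
ee_rot: [0.788, 0.615, 0.0, 0.0]
contact_force: [0.3, 0.2, -0.3]
opening: 0.703
grip_force: 0.0
time: 10.95
position: [0.5126, 0.2316, 0.0777]
ee_rot: [0.788, 0.615, 0.001, 0.001]
contact_force: [-0.4, 0.1, 5.9]
opening: 0.298
grip_force: 79.6
```

```bash
python3 -m pendant '[{"xyz":[0,0,-0.05],"rotation":[0,0,0],"hand":-1},{"xyz":[0,0,-0.1],"rotation":[0,0,0],"hand":-1},{"xyz":[0,0,-0.2],"rotation":[0,0,0],"hand":-1},{"xyz":[0,0,-0.28],"rotation":[0,0,0],"hand":-1},{"xyz":[0,0,-0.28],"rotation":[0,0,0],"hand":-1},{"xyz":[0,0,-0.28],"rotation":[0,0,0],"hand":-1}]'
python3 -c "
from h import *
goto([.5745,-.0575,.2],-52)"
```

```text
time: 11.55
position: [0.5116, 0.2315, 0.2169]
ee_rot: [0.788, 0.615, 0.001, 0.0]
contact_force: [-0.3, -0.3, -2.6]
opening: 0.294
grip_force: 79.7
pos [0.5116 0.2315 0.2169] xyz [-0.53    0.2624  0.0338] rot [ 0.0007 -0.0008  0.4215] F [-0.3 -0.3 -2.6] open 0.294 t 11.55
```

```bash
python3 -m pendant '[{"xyz":[-0.53,0.262,0],"rotation":[0,0,0.422],"hand":-1},{"xyz":[-0.53,0.262,0],"rotation":[0,0,0.422],"hand":-1},{"xyz":[-0.53,0.262,0],"rotation":[0,0,0.422],"hand":-1},{"xyz":[-0.53,0.262,0],"rotation":[0,0,0.422],"hand":-1},{"xyz":[-0.53,0.262,0],"rotation":[0,0,0.422],"hand":-1},{"xyz":[-0.53,0.262,0],"rotation":[0,0,0.422],"hand":-1},{"xyz":[-0.53,0.262,0],"rotation":[0,0,0.422],"hand":-1},{"xyz":[-0.53,0.262,0],"rotation":[0,0,0.422],"hand":-1},{"xyz":[-0.53,0.262,0],"rotation":[0,0,0.422],"hand":-1},{"xyz":[-0.53,0.262,0],"rotation":[0,0,0.422],"hand":-1}]'
python3 -c "
from h import *
goto([.5745,-.0575,.158],-52)"
```

```text
time: 12.55
position: [0.5735, -0.0559, 0.2156]
ee_rot: [0.945, 0.326, -0.001, -0.001]
contact_force: [-0.1, -0.0, -1.7]
opening: 0.291
grip_force: 79.7
pos [ 0.5735 -0.0559  0.2156] xyz [-0.0004  0.004   0.1151] rot [-0.001   0.0005  0.0006] F [-0.1 -0.  -1.7] open 0.291 t 12.55
```

```bash
python3 -m pendant '[{"xyz":[0,0.004,0.05],"rotation":[0,0,0],"hand":-1},{"xyz":[0,0.004,0.1],"rotation":[0,0,0],"hand":-1},{"xyz":[0,0.004,0.115],"rotation":[0,0,0],"hand":-1},{"xyz":[0,0.004,0.115],"rotation":[0,0,0],"hand":-1},{"xyz":[0,0.004,0.115],"rotation":[0,0,0],"hand":-1}]'
python3 - <<'E'
from h import *
p,d=read_camera("scene"); cv2.imwrite("pics/c4.png",cv2.resize(p[190:310,210:330],(600,600),interpolation=2))
goto([.5745,-.0575,.142],-52)
E
```

```text
time: 13.05
position: [0.576, -0.0586, 0.1598]
ee_rot: [0.945, 0.326, 0.001, 0.0]
contact_force: [0.0, 0.0, -2.2]
opening: 0.293
grip_force: 79.7
pos [ 0.5763 -0.0588  0.1602] xyz [-0.0012 -0.0044  0.0364] rot [ 0.0012 -0.0009 -0.0001] F [-1.3 -1.2 -2. ] open 0.293 t 13.1
```

View pics/c4.png

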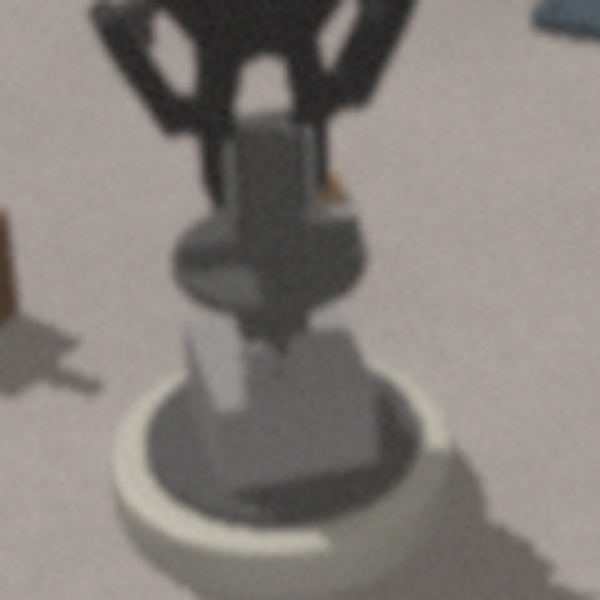

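The stem hangs just above the hub, with its arms square to the hub's sides.

```bash
python3 -m pendant '[{"xyz":[0,-0.003,0],"rotation":[0,0,0],"hand":-1},{"xyz":[0,-0.003,0],"rotation":[0,0,0],"hand":-1},{"xyz":[0,-0.003,0],"rotation":[0,0,0],"hand":-1},{"xyz":[0,-0.003,0],"rotation":[0,0,0],"hand":-1}]'
python3 -c "
from h import *
goto([.5745,-.0575,.142],-52)"
```

```text
time: 13.5
position: [0.5746, -0.058, 0.1592]
ee_rot: [0.946, 0.325, 0.0, 0.0]
contact_force: [-0.2, -0.0, -3.2]
opening: 0.291
grip_force: 79.7
pos [ 0.5746 -0.058   0.1592] xyz [ 0.0004 -0.0009  0.0343] rot [ 0.0003 -0.0002 -0.0006] F [-0.2 -0.  -3.2] open 0.291 t 13.5
```

```bash
python3 -m pendant '[{"xyz":[0,-0.0008,0.008],"rotation":[0,0,0],"hand":-1},{"xyz":[0,-0.0008,0.016],"rotation":[0,0,0],"hand":-1},{"xyz":[0,-0.0008,0.024],"rotation":[0,0,0],"hand":-1},{"xyz":[0,-0.0008,0.032],"rotation":[0,0,0],"hand":-1},{"xyz":[0,-0.0008,0.032],"rotation":[0,0,0],"hand":-1}]'
```

```text
time: 14.0
position: [0.5737, -0.0575, 0.1418]
ee_rot: [0.946, 0.325, -0.001, -0.0]
contact_force: [0.4, 0.4, -3.0]
opening: 0.292
grip_force: 79.7
```

```bash
python3 -m pendant '[{"xyz":[0,0,0.008],"rotation":[0,0,0],"hand":-1},{"xyz":[0,0,0.016],"rotation":[0,0,0],"hand":-1},{"xyz":[0,0,0.022],"rotation":[0,0,0],"hand":-1},{"xyz":[0,0,0.022],"rotation":[0,0,0],"hand":-1}]'
```

```text
time: 14.4
position: [0.5738, -0.0575, 0.1312]
ee_rot: [0.946, 0.325, -0.0, -0.0]
contact_force: [0.1, -0.1, -1.5]
opening: 0.291
grip_force: 79.7
```

```bash
python3 -m pendant '[{"xyz":[0,0,0.008],"rotation":[0,0,0],"hand":-1},{"xyz":[0,0,0.016],"rotation":[0,0,0],"hand":-1},{"xyz":[0,0,0.024],"rotation":[0,0,0],"hand":-1},{"xyz":[0,0,0.031],"rotation":[0,0,0],"hand":-1},{"xyz":[0,0,0.036],"rotation":[0,0,0],"hand":-1},{"xyz":[0,0,0.038],"rotation":[0,0,0],"hand":-1},{"xyz":[0,0,0.038],"rotation":[0,0,0],"hand":-1}]' 100
```

```text
time: 15.1
position: [0.5747, -0.0577, 0.1131]
ee_rot: [0.946, 0.325, 0.0, 0.0]
contact_force: [-0.4, 0.5, 5.0]
opening: 0.292
grip_force: 100.0
```

```bash
python3 -m pendant '[{"xyz":[0,0,0.003],"rotation":[0,0,0],"hand":-1},{"xyz":[0,0,0.006],"rotation":[0,0,0],"hand":-1},{"xyz":[0,0,0.006],"rotation":[0,0,0],"hand":-1},{"xyz":[0,0,0.006],"rotation":[0,0,0],"hand":-1}]'
```

```text
time: 15.5
position: [0.5747, -0.0577, 0.1127]
ee_rot: [0.946, 0.325, 0.001, 0.001]
contact_force: [-5.9, 2.2, 20.8]
opening: 0.288
grip_force: 102.3
```

```bash
python3 - <<'E'
from h import *
p,d=read_camera("scene"); cv2.imwrite("pics/c5.png",cv2.resize(p[180:320,150:330],None,fx=4,fy=4,interpolation=2))
s=telemetry.sense(); print(s["position"],s["contact_force"],s["time"])
E
```

```text
[ 0.57471146 -0.05769582  0.11272671] [-6.2247885   1.08659038 20.5820304 ] 15.55
```

View pics/c5.png

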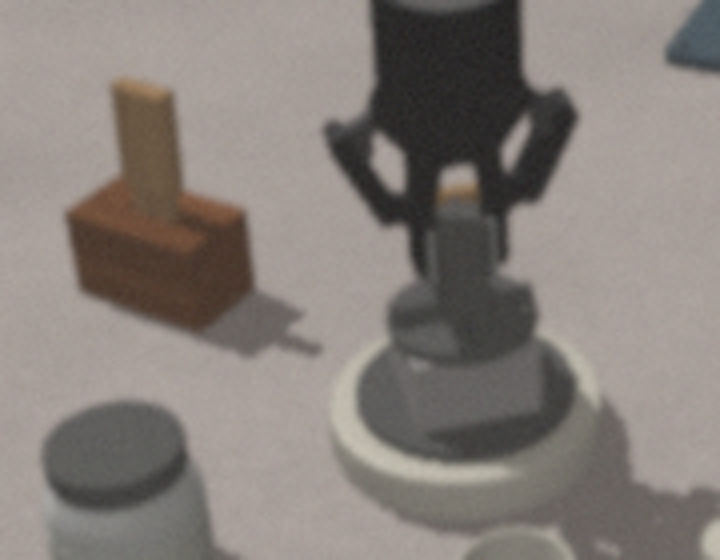

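The skirt is flat on the hub rim, and the scraper stands fully down in the slot at crop (150,215).

```bash
python3 -c "
from station import ctrl
print(ctrl.hand_in())"
```

```text
the job is handed in; nothing more can be done
None
```

I put the scraper fully down in the block's slot and let go of it. The agitator is meshed and pressed home against the hub with about 20 N, still gripped. I handed the job in at 15.6 s of the 64 s allowed; the hand-in gave no verdict.

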